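Serve two jam jars on the carousel and hold it at the front

ROBOT

A 7-joint arm with a two-finger parallel gripper is mounted at the origin on the work surface. World frame = base frame: x ahead of the robot, y to its left, z up, the work surface at z = 0. Lengths are in m, angles in rad, forces in N, time in s.
With the tool pointing down it reaches from about 0.4 to 0.925 m from the base axis. Payload 5.6 kg.
Tool frame: the origin (TCP) lies at the very end of the fingers, on their centre line; the grasp point (between the pads) lies robot.pinch_z behind it (robot.pinch_z is the distance from the TCP to the grasp point, in m); x points along the fingers, y is the direction in which the jaws open and shut, and the axes are right-handed (so a half turn about x gives the same grasp; the last joint's range is limited). The gripper opens to 85 mm and grips with 20 to 120 N. Pads are 22 mm wide; open, the fingers measure 114 mm over their backs; the gripper's body (76 mm by 85 mm) begins 54 mm behind the grasp point. The pads swing forward as they close: fully open they stand 13 mm farther back than shut.
Start: joints at [-1.186, 0.468, -0.012, 1.603, 0.006, 1.071, -0.056], TCP at [0.27, 0.591, 0.231] pointing down, gripper open.
Joint ranges: [-2.53, 2.53], [-0.31, 2.02], [-1.57, 1.55], [0.28, 2.44], [-1.29, 4.43], [0.15, 1.84], [-2.92, 2.92]. Speed limits (rad/s): [2.57, 2.57, 3.14, 3.14, 3.14, 3.14, 3.14].

INTERFACE

Orientations are given as a unit quaternion [w, x, y, z].
In Python, from plant import robot, gripper_to, ik, optics gives the robot as it stands. The module is installed in compiled form; this text tells all that it offers. Calls block until the motion is done:
- robot.movep(position, orientation): joint-space move of the TCP to a pose.
- robot.servo_line(position, vel=0.15, rot=None, f_stop=None): straight line of the TCP; rot=None keeps the orientation; vel is the mean speed in m/s. With f_stop (N) it stops when the force on the tool has changed by that much, and returns True; else False.
- robot.movej(angles): joint-space move.
- gripper_to(opening, squeeze=None): opening from 0.0 (shut) to 1.0 (fully open); squeeze is the grip in N (None keeps the last); returns when the fingers have stopped.
- robot.sleep(seconds).
- ik(position, orientation): joint angles nearest the present ones, or None.
- robot.get_obs(): the state.
- optics.get_image(name): name is "scene" or "top" or "wrist"; returns (picture, depth): 400x640x3 uint8, red, green, blue; 400x640 float32, m along the optical axis (not along the pixel's ray), 0 where there is no reading.
- optics.camera_model(name): a dict with "fx", "fy", "cx", "cy" (pixels), "dist_coeffs" ([k1, k2, p1, p2, k3] as OpenCV has them; the pictures are not rectified), "R" (3x3) and "t" (3): a world point X has camera coordinates R X + t. Camera axes: x right, y down, z forward; pixel columns grow to the right and rows downward; lengths in m; the calibration is good to about 2 mm. A picture is of the moment at which its call begins: read the wrist's pose just before it. camera_model takes no time and is no camera call; for the wrist camera it gives the pose at the moment of the call.
A pose or a line that the arm cannot do raises robot.Unreachable and nothing moves.
- robot.sign_off(): hands the job in, once; it reports no verdict.
The state is a dict: "time_s": time; "q": joint angles; "joint_velocities": joint speeds; "joint_torque": joint torques, N m; "position": TCP position; "ee_rot": TCP orientation; "ft_force": force on the tool from outside, world axes, zero at the start; "wrist_torque": the same for the moment, N m; "width": opening from 0.0 (shut) to 1.0 (fully open).
Only numpy, scipy, OpenCV 4.12 (cv2) and the standard library are available. Lean on these libraries where they do the work, as an engineer would, in place of code of your own. Each camera call takes 0.05 s, during which the arm holds its last target. There are 200 camera calls.

TASK

First take exactly two of the four mini jam jars from the baking tray and set them down gently, upright and side by side, in the square dish on the carousel, leaving the other two jars and everything else where they are. Then take the carousel by its centre handle and turn it, either way, until the square dish squarely faces the steel pointer tongue of the base. Keep the handle gripped so that the turntable stays still, and finish like that, still holding it, so that the guest can help herself.

Things in the scene. Friction and masses are not known exactly. Their poses are not given: they have to be found in the camera images.
- carousel: Fixed base of a table carousel: dark steel disc under the turntable. Origin on the table at the turning axis. +x points along the fixed steel pointer tongue (26 mm wide, 12 mm high, tip 183 mm from the axis, reaching 48 mm beyond the turntable's rim) that marks the front, on the side away from the robot (within 35 degrees of straight away).
- turntable (a joint): Turn of the wooden turntable (270 mm across, top 32 mm above the table) in rad, anticlockwise from above, endless; at 0 or any whole turn the dish stands at the pointer. Light friction (0.05 N m), stays where left. It carries the dish, four closed round white jars with wooden lids (52 to 58 mm wide, tops up to 110 mm above the table), fixed 72 degrees apart, and the handle.
- dish (a point): The one square, shallow, open white dish on the turntable among round jars: 92 x 92 mm outside, walls 4 mm thick and 20 mm high, inside 84 x 84 mm; floor plate about 4 mm thick. Origin under its centre, 32 mm above the table, 85 mm from the turning axis; +x radially outward, +y along the direction of anticlockwise turning. Two jam jars fit in it, 20 mm either side of its centre.
- handle_bar (a point): Centre of the aluminium bar on top of the carousel's central steel post, 160 mm above the table, on the turning axis: bar 64 mm long, 14 mm thick, 30 mm high (145 to 175 mm above the table). Its long way is y, its thin way x; x points to the dish. Above all the jars and fixed to the turntable, so turning it turns the turntable.
- serve_spot (a point): Point fixed on the carousel's base frame, 85 mm from the turning axis straight towards the pointer tongue and 36 mm above the table: the centre of the dish stands here (seen from above) when the dish faces front.
- jam1_mid (a point): Centre (half-way up) of a mini jam jar: upright cylinder 32 mm diameter, 46 mm high, amber glass with a steel lid of the same width, 60 g nominally (0.7 to 1.4 times that); z is up. It starts standing on the steel baking tray. All four are alike.
- jam1: The same jar as jam1_mid, origin at the centre of its underside.
- jam2_mid (a point): Centre (half-way up) of a mini jam jar: upright cylinder 32 mm diameter, 46 mm high, amber glass with a steel lid of the same width, 60 g nominally (0.7 to 1.4 times that); z is up. It starts standing on the steel baking tray. All four are alike.
- jam2: The same jar as jam2_mid, origin at the centre of its underside.
- jam3_mid (a point): Centre (half-way up) of a mini jam jar: upright cylinder 32 mm diameter, 46 mm high, amber glass with a steel lid of the same width, 60 g nominally (0.7 to 1.4 times that); z is up. It starts standing on the steel baking tray. All four are alike.
- jam3: The same jar as jam3_mid, origin at the centre of its underside.
- jam4_mid (a point): Centre (half-way up) of a mini jam jar: upright cylinder 32 mm diameter, 46 mm high, amber glass with a steel lid of the same width, 60 g nominally (0.7 to 1.4 times that); z is up. It starts standing on the steel baking tray. All four are alike.
- jam4: The same jar as jam4_mid, origin at the centre of its underside.
- tray: Fixed steel baking tray, 180 (x) x 270 (y) mm, rim 14 mm high, wall 4 mm, floor about 4 mm above the table; origin on the table under its centre. Four jam jars, the cutter and the nozzle stand on it in two rows of three, about 85 mm apart.
- cutter: Bystander: steel cutter ring, 48 mm diameter, 28 mm high, on the tray. Origin under its centre.
- nozzle: Bystander: steel piping nozzle, a cone 30 mm wide and 40 mm high, on the tray. Origin under its centre.
- mug: Bystander: white mug, 76 mm wide, 90 mm high, on the table's left side. Origin under its centre.
- knife: Bystander: palette knife about 260 mm long lying on the table's right side.
- shaker: Bystander: glass shaker, 60 mm wide, 130 mm high, on the table's right side. Origin under its centre.

How it is judged:
On the way, in this order (a step that is already met when the one before it is completed fails the run):
1. exactly two jam jars stand upright in the square dish, let go; the other two stand where they were on the tray (((x of jam1_mid in the frame of dish between -0.03 and 0.03 m and y of jam1_mid in the frame of dish between -0.03 and 0.03 m and z of jam1_mid in the frame of dish between 0.018 and 0.036 m and angle between each of jam1_mid, jam2_mid, jam3_mid, jam4_mid's own z axis and vertical below 0.2 rad and x of jam2_mid in the frame of dish between -0.03 and 0.03 m and y of jam2_mid in the frame of dish between -0.03 and 0.03 m and z of jam2_mid in the frame of dish between 0.018 and 0.036 m and distance of each of jam3_mid, jam4_mid from where it was at the start of the episode below 0.03 m) or (x of jam1_mid in the frame of dish between -0.03 and 0.03 m and y of jam1_mid in the frame of dish between -0.03 and 0.03 m and z of jam1_mid in the frame of dish between 0.018 and 0.036 m and angle between each of jam1_mid, jam2_mid, jam3_mid, jam4_mid's own z axis and vertical below 0.2 rad and distance of each of jam2_mid, jam4_mid from where it was at the start of the episode below 0.03 m and x of jam3_mid in the frame of dish between -0.03 and 0.03 m and y of jam3_mid in the frame of dish between -0.03 and 0.03 m and z of jam3_mid in the frame of dish between 0.018 and 0.036 m) or (x of jam1_mid in the frame of dish between -0.03 and 0.03 m and y of jam1_mid in the frame of dish between -0.03 and 0.03 m and z of jam1_mid in the frame of dish between 0.018 and 0.036 m and angle between each of jam1_mid, jam2_mid, jam3_mid, jam4_mid's own z axis and vertical below 0.2 rad and distance of each of jam2_mid, jam3_mid from where it was at the start of the episode below 0.03 m and x of jam4_mid in the frame of dish between -0.03 and 0.03 m and y of jam4_mid in the frame of dish between -0.03 and 0.03 m and z of jam4_mid in the frame of dish between 0.018 and 0.036 m) or (distance of each of jam1_mid, jam4_mid from where it was at the start of the episode below 0.03 m and angle between each of jam1_mid, jam2_mid, jam3_mid, jam4_mid's own z axis and vertical below 0.2 rad and x of jam2_mid in the frame of dish between -0.03 and 0.03 m and y of jam2_mid in the frame of dish between -0.03 and 0.03 m and z of jam2_mid in the frame of dish between 0.018 and 0.036 m and x of jam3_mid in the frame of dish between -0.03 and 0.03 m and y of jam3_mid in the frame of dish between -0.03 and 0.03 m and z of jam3_mid in the frame of dish between 0.018 and 0.036 m) or (distance of each of jam1_mid, jam3_mid from where it was at the start of the episode below 0.03 m and angle between each of jam1_mid, jam2_mid, jam3_mid, jam4_mid's own z axis and vertical below 0.2 rad and x of jam2_mid in the frame of dish between -0.03 and 0.03 m and y of jam2_mid in the frame of dish between -0.03 and 0.03 m and z of jam2_mid in the frame of dish between 0.018 and 0.036 m and x of jam4_mid in the frame of dish between -0.03 and 0.03 m and y of jam4_mid in the frame of dish between -0.03 and 0.03 m and z of jam4_mid in the frame of dish between 0.018 and 0.036 m) or (distance of each of jam1_mid, jam2_mid from where it was at the start of the episode below 0.03 m and angle between each of jam1_mid, jam2_mid, jam3_mid, jam4_mid's own z axis and vertical below 0.2 rad and x of jam3_mid in the frame of dish between -0.03 and 0.03 m and y of jam3_mid in the frame of dish between -0.03 and 0.03 m and z of jam3_mid in the frame of dish between 0.018 and 0.036 m and x of jam4_mid in the frame of dish between -0.03 and 0.03 m and y of jam4_mid in the frame of dish between -0.03 and 0.03 m and z of jam4_mid in the frame of dish between 0.018 and 0.036 m)) and contact force between the fingers and jam1 below 0.05 N and contact force between the fingers and jam2 below 0.05 N and contact force between the fingers and jam3 below 0.05 N and contact force between the fingers and jam4 below 0.05 N), for 0.2 s.
2. the turntable has been turned by its gripped handle until the dish stands at the pointer, with the two jars in it (((x of jam1_mid in the frame of dish between -0.03 and 0.03 m and y of jam1_mid in the frame of dish between -0.03 and 0.03 m and z of jam1_mid in the frame of dish between 0.018 and 0.036 m and angle between each of jam1_mid, jam2_mid, jam3_mid, jam4_mid's own z axis and vertical below 0.2 rad and x of jam2_mid in the frame of dish between -0.03 and 0.03 m and y of jam2_mid in the frame of dish between -0.03 and 0.03 m and z of jam2_mid in the frame of dish between 0.018 and 0.036 m and distance of each of jam3_mid, jam4_mid from where it was at the start of the episode below 0.03 m) or (x of jam1_mid in the frame of dish between -0.03 and 0.03 m and y of jam1_mid in the frame of dish between -0.03 and 0.03 m and z of jam1_mid in the frame of dish between 0.018 and 0.036 m and angle between each of jam1_mid, jam2_mid, jam3_mid, jam4_mid's own z axis and vertical below 0.2 rad and distance of each of jam2_mid, jam4_mid from where it was at the start of the episode below 0.03 m and x of jam3_mid in the frame of dish between -0.03 and 0.03 m and y of jam3_mid in the frame of dish between -0.03 and 0.03 m and z of jam3_mid in the frame of dish between 0.018 and 0.036 m) or (x of jam1_mid in the frame of dish between -0.03 and 0.03 m and y of jam1_mid in the frame of dish between -0.03 and 0.03 m and z of jam1_mid in the frame of dish between 0.018 and 0.036 m and angle between each of jam1_mid, jam2_mid, jam3_mid, jam4_mid's own z axis and vertical below 0.2 rad and distance of each of jam2_mid, jam3_mid from where it was at the start of the episode below 0.03 m and x of jam4_mid in the frame of dish between -0.03 and 0.03 m and y of jam4_mid in the frame of dish between -0.03 and 0.03 m and z of jam4_mid in the frame of dish between 0.018 and 0.036 m) or (distance of each of jam1_mid, jam4_mid from where it was at the start of the episode below 0.03 m and angle between each of jam1_mid, jam2_mid, jam3_mid, jam4_mid's own z axis and vertical below 0.2 rad and x of jam2_mid in the frame of dish between -0.03 and 0.03 m and y of jam2_mid in the frame of dish between -0.03 and 0.03 m and z of jam2_mid in the frame of dish between 0.018 and 0.036 m and x of jam3_mid in the frame of dish between -0.03 and 0.03 m and y of jam3_mid in the frame of dish between -0.03 and 0.03 m and z of jam3_mid in the frame of dish between 0.018 and 0.036 m) or (distance of each of jam1_mid, jam3_mid from where it was at the start of the episode below 0.03 m and angle between each of jam1_mid, jam2_mid, jam3_mid, jam4_mid's own z axis and vertical below 0.2 rad and x of jam2_mid in the frame of dish between -0.03 and 0.03 m and y of jam2_mid in the frame of dish between -0.03 and 0.03 m and z of jam2_mid in the frame of dish between 0.018 and 0.036 m and x of jam4_mid in the frame of dish between -0.03 and 0.03 m and y of jam4_mid in the frame of dish between -0.03 and 0.03 m and z of jam4_mid in the frame of dish between 0.018 and 0.036 m) or (distance of each of jam1_mid, jam2_mid from where it was at the start of the episode below 0.03 m and angle between each of jam1_mid, jam2_mid, jam3_mid, jam4_mid's own z axis and vertical below 0.2 rad and x of jam3_mid in the frame of dish between -0.03 and 0.03 m and y of jam3_mid in the frame of dish between -0.03 and 0.03 m and z of jam3_mid in the frame of dish between 0.018 and 0.036 m and x of jam4_mid in the frame of dish between -0.03 and 0.03 m and y of jam4_mid in the frame of dish between -0.03 and 0.03 m and z of jam4_mid in the frame of dish between 0.018 and 0.036 m)) and horizontal distance between dish and serve_spot below 0.012 m and contact force between the fingers and turntable above 2 N and distance between the grasp point and handle_bar below 0.04 m), for 0.2 s.
At the end, for the whole second after the job is handed in: Exactly two jars stand upright (0.2 rad) in the dish, untouched; the other two upright within 30 mm of their starts; the dish's centre within 12 mm (8 degrees) of the serve spot; the turntable still (below 0.05 rad/s), the fingers holding its handle with over 2 N (all of step 2 and velocity of joint turntable between -0.05 and 0.05 rad/s and contact force between the fingers and jam1 below 0.05 N and contact force between the fingers and jam2 below 0.05 N and contact force between the fingers and jam3 below 0.05 N and contact force between the fingers and jam4 below 0.05 N); the arm keeps its last pose, push and grip.
It fails at once if the cutter, nozzle, mug, palette knife or shaker is pushed more than 30 mm (distance of any of cutter, nozzle, mug, knife, shaker from where it was at the start of the episode above 0.03 m).
It fails at once if a jam jar is dropped or thrown (moves faster than 0.7 m/s out of the fingers) ((contact force between the fingers and jam1 below 0.05 N and linear speed of jam1 above 0.7 m/s) or (contact force between the fingers and jam2 below 0.05 N and linear speed of jam2 above 0.7 m/s) or (contact force between the fingers and jam3 below 0.05 N and linear speed of jam3 above 0.7 m/s) or (contact force between the fingers and jam4 below 0.05 N and linear speed of jam4 above 0.7 m/s)).
It also fails if it takes over 72 s, if anything falls off the work surface, if the arm or the gripper's body presses on something with over 40 N, if the wrist force passes 120 N, or if a joint passes its speed limit or range.

## Working session

There is one attempt and no reset: what is moved stays moved. The work goes in short steps, each a Python script; the robot and the scene stay as the last script left them, time stands still between calls to the robot, and variables do not carry over. Pictures are saved under pics/ and viewed, about 8 in all and at most 12, crops included, and the job is handed in when it is done.

```bash
mkdir -p pics
cat > h.py <<'E'
import numpy as np, cv2
from plant import robot, gripper_to, ik, optics
def grab(name, fn=None):
    m=optics.camera_model(name); im,d=optics.get_image(name)
    if fn: cv2.imwrite('pics/'+fn, im[:,:,::-1])
    return m,im,d
def cloud(m,d):
    "world xyz for every pixel"
    K=np.array([[m['fx'],0,m['cx']],[0,m['fy'],m['cy']],[0,0,1]])
    v,u=np.mgrid[0:d.shape[0],0:d.shape[1]]
    p=cv2.undistortPoints(np.stack([u,v],-1).reshape(-1,1,2).astype(np.float64),K,np.array(m['dist_coeffs'],float)).reshape(-1,2)
    c=np.c_[p,np.ones(len(p))]*d.reshape(-1,1)
    X=(c-np.array(m['t']))@np.array(m['R'])
    X[d.ravel()==0]=np.nan
    return X.reshape(*d.shape,3)
E
python3 - <<'E'
from h import *
m,im,d=grab('top','top1.png'); X=cloud(m,d); np.savez('top1.npz',im=im,X=X)
grab('scene','scene1.png')
o=robot.get_obs(); print(robot.pinch_z,{k:np.round(v,3) for k,v in o.items()})
print(m)
E
```

```text
0.0187 {'time_s': np.float64(0.1), 'q': array([-1.186,  0.468, -0.012,  1.604,  0.006,  1.071, -0.056]), 'joint_velocities': array([-0.001, -0.003,  0.002, -0.003, -0.001, -0.002,  0.001]), 'joint_torque': array([ 1.0000e-03, -5.3352e+01,  2.2000e-02, -2.5197e+01,  1.2000e-02,
        4.0000e-03, -0.0000e+00]), 'position': array([0.27 , 0.591, 0.23 ]), 'ee_rot': array([ 0.691,  0.15 ,  0.691, -0.151]), 'ft_force': array([ 0.186, -0.148,  0.452]), 'wrist_torque': array([-0.017, -0.032,  0.025]), 'width': np.float64(0.997)}
{'fx': 409.8517403483587, 'fy': 409.8517403483587, 'cx': 320.77122767759676, 'cy': 197.43557235129117, 'dist_coeffs': array([-0.05866395,  0.        ,  0.        ,  0.        ,  0.        ]), 'R': array([[ 8.65296535e-04, -9.99872651e-01,  1.59352779e-02],
       [-9.97866392e-01, -1.90364997e-03, -6.52613160e-02],
       [ 6.52833402e-02, -1.58448079e-02, -9.97740962e-01]]), 't': array([-0.00670647,  0.51908175,  1.44461712])}
```

View pics/top1.png

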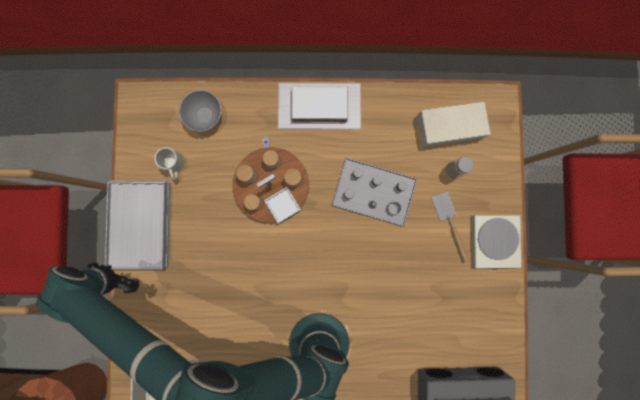

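View pics/scene1.png

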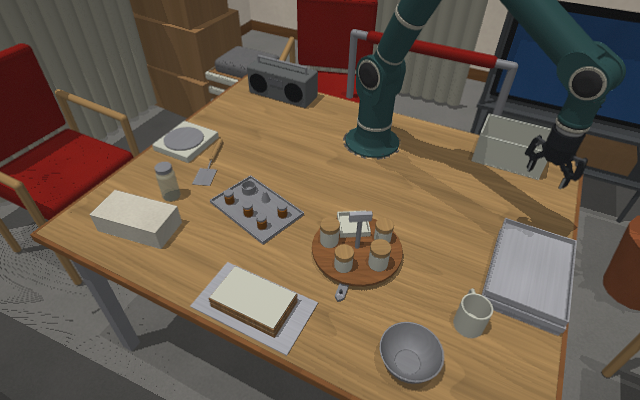

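The top view shows the turntable at about (270,185), the dish at (282,205), the pointer at (266,142) and the tray around (374,192). The jars are at (355,175), (375,182), (399,187) and (350,198), the nozzle is at (372,205) and the cutter at (393,209).

Run:
```python
from h import *
D=np.load('top1.npz'); im,X=D['im'],D['X']; Z=X[...,2]
def blobs(mask,win,mn=4):
    u0,u1,v0,v1=win; w=np.zeros(mask.shape,bool); w[v0:v1,u0:u1]=1
    n,l,s,c=cv2.connectedComponentsWithStats((mask&w).astype(np.uint8),connectivity=4)
    for i in range(1,n):
        if s[i,4]>=mn:
            P=X[l==i]; print(np.round(c[i]),s[i,4],'mean',np.nanmean(P,0).round(4),'ext',np.ptp(P,axis=0).round(3))
tw=(325,425,150,235); cw=(225,320,130,230)
print('table z',np.nanmedian(Z[230:250,250:350]))
print('tray tops >.035');blobs(Z>.035,tw)
print('bar >.14');blobs(Z>.14,cw)
print('jars .08-.12');blobs((Z>.085)&(Z<.125),cw)
print('dish/tt white');g=im.astype(int);white=(g.min(-1)>140)
blobs(white&(Z>.025)&(Z<.07),cw)
# pointer
blobs((Z>.006)&(Z<.025),(250,285,132,150),3)
# turntable disc
m=np.zeros(Z.shape,bool);m[cw[2]:cw[3],cw[0]:cw[1]]=1
P=X[m&(Z>.022)&(Z<.2)][:,:2].astype(np.float32)
print('disc encl',cv2.minEnclosingCircle(P[np.hypot(*(P-np.median(P,0)).T)<.155]))
big=cv2.resize(im[130:240,225:425],None,fx=4,fy=4,interpolation=cv2.INTER_CUBIC); cv2.imwrite('pics/crop1.png',big[:,:,::-1])
```

```text
table z -0.0002483341197269286
tray tops >.035
[357. 172.] 66 mean [ 0.6052 -0.1329  0.0493] ext [0.031 0.028 0.022]
[377. 180.] 69 mean [ 0.5786 -0.2027  0.0497] ext [0.029 0.029 0.017]
[402. 185.] 66 mean [ 0.5597 -0.2905  0.0492] ext [0.032 0.03  0.02 ]
[348. 193.] 65 mean [ 0.5312 -0.1018  0.0497] ext [0.032 0.028 0.014]
[373. 204.] 11 mean [ 0.4952 -0.1893  0.0447] ext [0.011 0.013 0.014]
bar >.14
[265. 181.] 110 mean [0.5627 0.1737 0.1718] ext [0.042 0.058 0.041]
jars .08-.12
[270. 158.] 200 mean [0.6484 0.1679 0.0977] ext [0.053 0.054 0.018]
[245. 173.] 236 mean [0.5955 0.251  0.1093] ext [0.057 0.054 0.032]
[292. 177.] 237 mean [0.5828 0.0917 0.1097] ext [0.057 0.054 0.03 ]
[269. 183.] 7 mean [0.5602 0.1702 0.1082] ext [0.007 0.007 0.037]
[251. 202.] 205 mean [0.4994 0.2289 0.0975] ext [0.051 0.053 0.021]
dish/tt white
[282. 205.] 690 mean [0.4913 0.1305 0.0386] ext [0.115 0.118 0.032]
[265. 142.] 73 mean [0.7201 0.1952 0.0126] ext [0.042 0.026 0.016]
disc encl ((0.5630543828010559, 0.17480577528476715), 0.13629326224327087)
```

View pics/crop1.png

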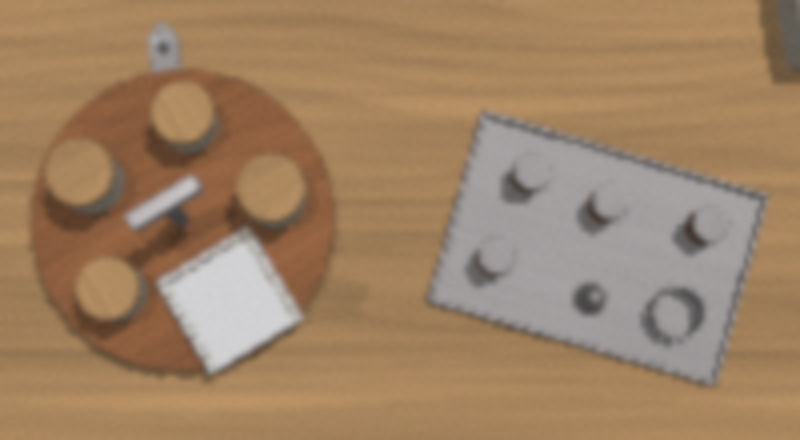

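```bash
cat >> h.py <<'E'
from scipy.spatial.transform import Rotation as Ro
def quat(a):
    "tool down, jaws opening along angle a (rad)"
    c,s=np.cos(a),np.sin(a)
    return Ro.from_matrix(np.array([[0,c,s],[0,s,-c],[-1,0,0]])).as_quat(scalar_first=True)
E
python3 - <<'E'
from h import *
D=np.load('top1.npz'); im,X=D['im'],D['X']; Z=X[...,2]
m=np.zeros(Z.shape,bool);m[180:230,255:310]=1
P=X[m&(im.min(-1)>140)&(Z>.033)&(Z<.065)]
(c,s,a)=cv2.minAreaRect((P[:,:2]*1000).astype(np.float32)); print('dish rect',c,s,a)
P=X[np.nan_to_num(Z)>.14]; 
m[:]=0;m[165:200,245:290]=1;P=X[m&(Z>.16)]
print('bar',cv2.minAreaRect((P[:,:2]*1000).astype(np.float32)),P[:,2].max())
for nm,p in (('jar',[.531,-.102,.2]),('dish',[.491,.13,.2]),('bar',[.563,.174,.2])):
    print(nm,[(a,None if q is None else (round(q[0],2),round(q[6],2))) for a in range(-180,181,30) for q in [ik(p,quat(np.radians(a)))]])
E
```

```text
dish rect (491.6844177246094, 129.82476806640625) (91.47802734375, 91.1489486694336) 31.16883087158203
bar ((563.888671875, 174.22959899902344), (14.460943222045898, 63.125816345214844), 30.74275016784668) 0.18138135557295462
jar [(-180, (np.float64(-0.82), np.float64(-2.3))), (-150, (np.float64(-0.82), np.float64(-1.77))), (-120, (np.float64(-0.82), np.float64(-1.25))), (-90, (np.float64(-0.6), np.float64(-1.04))), (-60, (np.float64(-0.52), np.float64(-0.58))), (-30, (np.float64(-0.47), np.float64(-0.09))), (0, (np.float64(-0.42), np.float64(0.4))), (30, (np.float64(-0.4), np.float64(0.91))), (60, (np.float64(-0.35), np.float64(1.4))), (90, (np.float64(-0.31), np.float64(1.9))), (120, (np.float64(-0.2), np.float64(2.37))), (150, (np.float64(-0.12), np.float64(2.86))), (180, (np.float64(-0.82), np.float64(-2.3)))]
dish [(-180, (np.float64(-0.22), np.float64(2.78))), (-150, (np.float64(-1.32), np.float64(-2.25))), (-120, (np.float64(-1.32), np.float64(-1.73))), (-90, (np.float64(-0.89), np.float64(-1.66))), (-60, (np.float64(-0.81), np.float64(-1.18))), (-30, (np.float64(-0.77), np.fl
[... 231 characters left out ...]
1.79))), (150, (np.float64(-0.3), np.float64(2.28))), (180, (np.float64(-0.22), np.float64(2.78)))]
bar [(-180, (np.float64(-0.2), np.float64(2.7))), (-150, (np.float64(-1.23), np.float64(-2.24))), (-120, (np.float64(-1.23), np.float64(-1.72))), (-90, (np.float64(-0.85), np.float64(-1.64))), (-60, (np.float64(-0.79), np.float64(-1.16))), (-30, (np.float64(-0.75), np.float64(-0.66))), (0, (np.float64(-0.68), np.float64(-0.18))), (30, (np.float64(-0.6), np.float64(0.3))), (60, (np.float64(-0.51), np.float64(0.77))), (90, (np.float64(-0.45), np.float64(1.26))), (120, (np.float64(-0.36), np.float64(1.74))), (150, (np.float64(-0.28), np.float64(2.22))), (180, (np.float64(-0.2), np.float64(2.7)))]
```

Run:
```python
from h import *
a=np.radians(31.2)
robot.servo_line([.27,.591,.32],vel=.25)
gripper_to(.72,30)
robot.movep([.54,-.11,.25],quat(a))
m,im,d=grab('wrist','w1.png'); X=cloud(m,d); Z=X[...,2]
n,l,s,c=cv2.connectedComponentsWithStats(((Z>.042)&(Z<.07)).astype(np.uint8))
for i in range(1,n):
    if s[i,4]>30:
        P=X[l==i]; print(c[i].round(),s[i,4],np.r_[cv2.minEnclosingCircle((P[P[:,2]>.046][:,:2]).astype(np.float32))[0],P.max(0)-P.min(0)].round(4),np.median(P[:,2]).round(4))
o=robot.get_obs();print(o['time_s'],o['position'],o['q'].round(2))
```

```text
[444.  28.] 590 [0.5776 0.0803 0.0477 0.0276 0.0278] 0.0569
[552.   8.] 425 [0.6492 0.1457 0.0311 0.008  0.0278] 0.0555
[584. 229.] 12365 [ 8.537e-01 -5.000e-04  1.211e-01  1.999e-01  6.400e-03] 0.0457
[309. 161.] 740 [ 0.5291 -0.1038  0.0315  0.031   0.0093] 0.0497
[240. 210.] 69 [ 0.4926 -0.1883  0.01    0.0097  0.0041] 0.0436
[352. 219.] 658 [ 0.6032 -0.1351  0.0313  0.0312  0.0097] 0.0497
[299. 257.] 613 [ 0.5771 -0.2044  0.0308  0.0312  0.0099] 0.0497
[253. 306.] 333 [ 0.5585 -0.2917  0.0228  0.0314  0.0096] 0.0496
3.6917 [ 0.54033474 -0.10899404  0.24995611] [-0.47  0.33  0.75  1.87 -0.26  1.05  0.93]
```

View pics/w1.png

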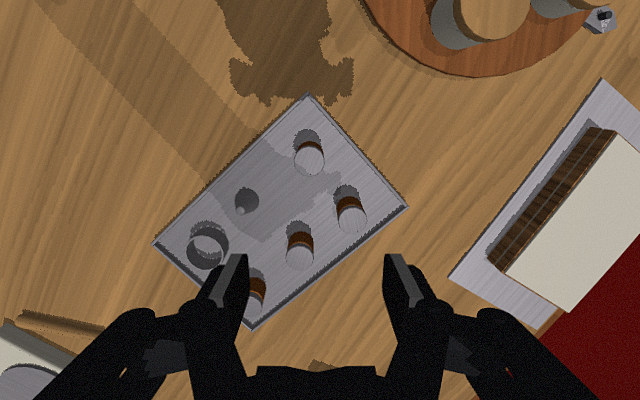

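Wrist view: jar lids at (309,161), (352,219), (299,257) and (253,306). They agree with the top view to 2 mm, so I'll pick the first jar.

```bash
cat >> h.py <<'E'
A=np.array([.530,-.103]); B=np.array([.604,-.1345]); DISH=np.array([.4915,.130]); AX=np.array([.5635,.1743])
ang=np.radians(31.2); ydir=np.array([.518,-.855])
def pick(p):
    robot.movep([*p,.10],quat(ang))
    robot.servo_line([*p,.016],vel=.12)
    gripper_to(0,25); w=robot.get_obs()['width']
    robot.servo_line([*p,.20],vel=.2)
    o=robot.get_obs(); print('picked',w,o['width'],o['time_s'])
def place(p):
    robot.movep([*p,.20],quat(ang))
    robot.servo_line([*p,.065],vel=.12)
    hit=robot.servo_line([*p,.0455],vel=.03,f_stop=3)
    o=robot.get_obs(); print('placed',hit,o['position'],o['ft_force'].round(1))
    gripper_to(.56); robot.sleep(.2)
    robot.servo_line([*p,.12],vel=.12); robot.servo_line([*p,.22],vel=.25)
E
python3 - <<'E'
from h import *
pick(A)
p=DISH-.02*ydir
robot.movep([*p,.20],quat(ang))
m,im,d=grab('wrist','w2.png'); np.savez('w2.npz',im=im,X=cloud(m,d))
print(robot.get_obs()['position'],robot.get_obs()['width'])
E
```

```text
picked 0.3674485338607223 0.36756779117960514 6.625
[0.48176061 0.14520597 0.19992716] 0.3666316866719546
```

View pics/w2.png

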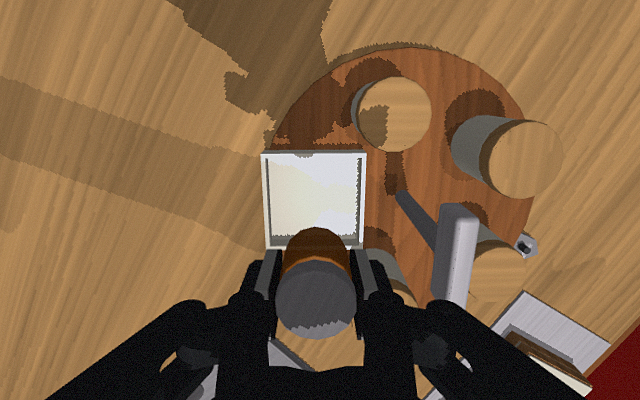

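Wrist view: the jar is held upright with its lid at (316,300). The dish below it is open and empty, centred at (314,198). I'll refine the dish centre from this cloud and then place.

Run:
```python
from h import *
D=np.load('w2.npz'); im,X=D['im'],D['X']; Z=X[...,2]
m=np.zeros(Z.shape,bool); m[145:240,255:372]=1
P=X[m&(Z>.045)&(Z<.058)]
c,s,a=cv2.minAreaRect((P[:,:2]*1000).astype(np.float32)); print('rim',c,s,a,len(P))
P=X[m&(Z>.033)&(Z<.058)&(im.min(-1)>120)]
# axes in dish frame
u=np.array([-.855,-.518]); Q=(P[:,:2]-DISH); print('x',np.percentile(Q@u,[.5,99.5]),'y',np.percentile(Q@ydir,[.5,99.5]))
m[:]=0;m[200:310,425:482]=1;P=X[m&(Z>.168)&(Z<.182)]
print('bar',cv2.minAreaRect((P[:,:2]*1000).astype(np.float32)),len(P))
place(DISH-.02*ydir)
```

```text
rim (487.33935546875, 132.624755859375) (92.56040954589844, 83.94217681884766) 31.68297004699707 1508
x [-0.04337967  0.04790902] y [-0.04601747  0.03728995]
bar ((559.6844482421875, 175.89154052734375), (14.482017517089844, 58.53782653808594), 31.4371395111084) 2368
placed True [0.48103642 0.14718815 0.04856917] [0.2 0.2 3.1]
```

Run:
```python
from h import *
gripper_to(.72); pick(B); place(DISH+.02*ydir)
robot.movep([*(DISH+np.array([.0,-.06])),.25],quat(ang))
m,im,d=grab('wrist','w3.png'); X=cloud(m,d); np.savez('w3.npz',im=im,X=X)
print(robot.get_obs()['time_s'])
Z=X[...,2]; u=np.array([-.855,-.518])
n,l,s,c=cv2.connectedComponentsWithStats(((Z>.074)&(Z<.089)).astype(np.uint8))
for i in range(1,n):
    if s[i,4]>100:
        P=X[l==i]; q=np.array(cv2.minEnclosingCircle(P[:,:2].astype(np.float32))[0]); r=q-DISH; print(c[i].round(),s[i,4],q.round(4),'dish xy',(r@u).round(4),(r@ydir).round(4),np.median(P[:,2]))
```

```text
picked 0.36680338657159733 0.36818283544325875 15.3667
placed True [0.50184646 0.11293457 0.04860912] [0.3 0.3 1.5]
20.4
[395.  40.] 135 [0.49   0.2139] dish xy -0.0422 -0.0725 0.08451518439228906
[496.  61.] 390 [0.577  0.2481] dish xy -0.1343 -0.0567 0.0820315349910708
[351.  99.] 1012 [0.4811 0.1472] dish xy -0.0 -0.0201 0.08159941754128405
[350. 144.] 943 [0.5019 0.1131] dish xy -0.0001 0.0199 0.08167813573795374
[393. 189.] 287 [0.573  0.0938] dish xy -0.0509 0.0731 0.08178861414996655
```

View pics/w3.png

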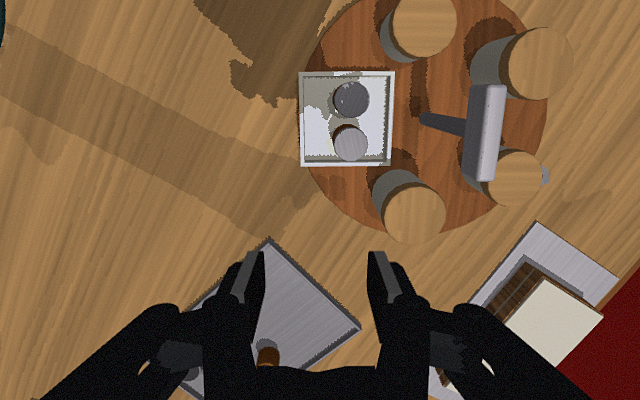

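Wrist view: both jars stand upright in the dish, lids at (351,99) and (350,144), at (0,-20) and (0,+20) mm in the dish frame. The handle is at (484,133). Next I'll measure the handle from this view and go above it.

Run:
```python
from h import *
X=np.load('w3.npz')['X']; Z=X[...,2]
m=np.zeros(Z.shape,bool); m[70:195,455:512]=1; P=X[m&(Z>.17)&(Z<.182)]
print('bar',cv2.minAreaRect((P[:,:2]*1000).astype(np.float32)),np.median(P[:,2]))
m[:]=0;m[60:175,290:400]=1; P=X[m&(Z>.045)&(Z<.058)]
print('dish',cv2.minAreaRect((P[:,:2]*1000).astype(np.float32)))
a=np.radians(-148.8)
p=robot.get_obs()['position']
robot.servo_line([*p[:2],.30],vel=.25)
gripper_to(.6,40)
robot.movep([*AX,.28],quat(a))
o=robot.get_obs(); print(o['time_s'],o['position'],o['q'].round(2))
m,im,d=grab('wrist'); X=cloud(m,d); Z=X[...,2]; P=X[(Z>.168)&(Z<.182)&(np.hypot(X[...,0]-AX[0],X[...,1]-AX[1])<.05)]
print('bar2',cv2.minAreaRect((P[:,:2]*1000).astype(np.float32)),len(P))
```

```text
bar ((561.324462890625, 172.97764587402344), (14.71921157836914, 63.77921676635742), 30.901958465576172) 0.1743720774163724
dish ((496.9971618652344, 127.50030517578125), (103.56958770751953, 102.49329376220703), 31.723735809326172)
22.925 [0.5630613  0.17435136 0.27929   ] [ 0.51  0.71 -1.32  1.65  0.7   1.35  2.76]
bar2 ((562.188720703125, 173.44512939453125), (13.664445877075195, 64.0177993774414), 31.76791000366211) 1432
```

Run:
```python
from h import *
c=[.5628,.1738,.146]
for a in (-148.8,-180,-210,-240,-270,-300,-330,-352.5):
    q=ik(c,quat(np.radians(a))); print(a,None if q is None else q.round(2))
print('hit',robot.servo_line(c,vel=.1,f_stop=10))
f0=robot.get_obs()['ft_force']; gripper_to(0,40); o=robot.get_obs()
print(o['time_s'],o['width'],o['position'],(o['ft_force']-f0).round(1))
# small trial turn
t=o['time_s']; robot.servo_line(c,rot=quat(np.radians(-153.8))); o=robot.get_obs()
print(o['time_s']-t,o['q'].round(2),(o['ft_force']-f0).round(1),o['wrist_torque'].round(2))
```

```text
-148.8 [ 0.44  0.83 -1.18  1.78  0.85  1.14  2.67]
-180 [ 0.39  0.76 -1.07  1.78  0.75  1.08  2.19]
-210 [ 0.33  0.69 -0.96  1.78  0.66  1.03  1.73]
-240 [ 0.27  0.64 -0.85  1.79  0.57  0.98  1.28]
-270 [ 0.19  0.6  -0.74  1.79  0.48  0.95  0.82]
-300 [ 0.12  0.56 -0.63  1.8   0.4   0.92  0.36]
-330 [-1.01  0.61  0.89  1.87 -0.58  0.95  0.67]
-352.5 [-1.13  0.73  1.12  1.88 -0.76  1.04  0.44]
hit False
24.8917 0.162682583447144 [0.56193881 0.17318537 0.14639975] [-4.1 -1.8  4.9]
0.25 [ 0.44  0.82 -1.17  1.78  0.83  1.14  2.59] [-5.1 -2.4  5.4] [-0.6   0.91 -0.01]
```

Run:
```python
from h import *
c=[.5622,.1734,.146]
for a in [*np.arange(-165,-345,-12.),-345,-352.4]:
    Q=quat(np.radians(a)); q=ik(c,Q); q0=robot.get_obs()['q']
    if q is None or abs(q-q0).max()>.6: print('stop before',a,q); break
    robot.servo_line(c,rot=Q); o=robot.get_obs()
    print(a,round(o['time_s'],2),o['q'].round(2),o['ft_force'].round(1),o['width'].round(3))
    if abs(o['ft_force']).max()>50: break
m,im,d=grab('top','top2.png'); np.savez('top2.npz',im=im,X=cloud(m,d))
m,im,d=grab('wrist','w4.png'); np.savez('w4.npz',im=im,X=cloud(m,d))
s,_=optics.get_image('scene'); 
t=cv2.resize(np.load('top2.npz')['im'][120:240,220:380],None,fx=2.5,fy=2.5); t=cv2.copyMakeBorder(t,0,0,0,0,0)
w=cv2.resize(im,(400,250)); cv2.imwrite('pics/c2.png',np.vstack([np.hstack([t[:250],w]),cv2.resize(s[180:320,260:450],(800,340))])[:,:,::-1])
```

```text
Traceback (most recent call last):
AttributeError: 'float' object has no attribute 'round'
```

Run:
```python
from h import *
c=[.5622,.1734,.146]
for a in [*np.arange(-177,-345,-12.),-345,-352.4]:
    Q=quat(np.radians(a)); q=ik(c,Q); q0=robot.get_obs()['q']
    if q is None or abs(q-q0).max()>.6: print('stop before',a,q); break
    robot.servo_line(c,rot=Q); o=robot.get_obs()
    print(a,round(o['time_s'],2),np.round(o['q'],2),np.round(o['ft_force'],1),round(o['width'],3))
    if abs(o['ft_force']).max()>50: break
m,im,d=grab('top','top2.png'); np.savez('top2.npz',im=im,X=cloud(m,d))
m,im,d=grab('wrist','w4.png'); np.savez('w4.npz',im=im,X=cloud(m,d))
s,_=optics.get_image('scene'); 
t=cv2.resize(np.load('top2.npz')['im'][130:230,220:380],(400,250))
w=cv2.resize(im,(400,250)); cv2.imwrite('pics/c2.png',np.vstack([np.hstack([t,w]),cv2.resize(s[180:320,230:500],(800,340))])[:,:,::-1])
```

```text
-177.0 25.84 [ 0.4   0.77 -1.09  1.78  0.77  1.09  2.23] [-4.4 -4.5  6.7] 0.158
-189.0 26.2 [ 0.38  0.74 -1.05  1.78  0.73  1.07  2.05] [-4.  -3.8  7.5] 0.158
-201.0 26.56 [ 0.36  0.72 -1.01  1.78  0.69  1.05  1.87] [-5.  -3.4  8.6] 0.159
-213.0 26.92 [ 0.33  0.69 -0.96  1.78  0.66  1.03  1.69] [-4.8 -4.1  7.8] 0.157
-225.0 27.27 [ 0.31  0.67 -0.92  1.79  0.62  1.01  1.5 ] [-5.6 -3.6  8.9] 0.156
-237.0 27.63 [ 0.28  0.65 -0.87  1.79  0.58  0.99  1.32] [-5.1 -4.3  8.4] 0.16
-249.0 27.99 [ 0.25  0.63 -0.82  1.79  0.55  0.97  1.14] [-6.3 -2.9  8.1] 0.158
-261.0 28.35 [ 0.22  0.61 -0.78  1.79  0.51  0.96  0.96] [-6.1 -2.6  8.5] 0.157
-273.0 28.71 [ 0.19  0.59 -0.73  1.79  0.47  0.94  0.78] [-5.6 -2.3  8.2] 0.156
-285.0 29.07 [ 0.15  0.57 -0.68  1.79  0.44  0.93  0.6 ] [-6.1 -2.2  7. ] 0.158
-297.0 29.43 [ 0.12  0.56 -0.63  1.8   0.4   0.92  0.41] [-6.1 -2.8  8.8] 0.155
-309.0 29.78 [ 0.09  0.55 -0.58  1.8   0.37  0.91  0.23] [-5.3 -2.9  7.6] 0.157
-321.0 30.14 [ 0.05  0.53 -0.54  1.8   0.34  0.9   0.05] [-5.1 -2.6  7.7] 0.152
-333.0 30.5 [ 0.01  0.52 -0.49  1.8   0.31  0.89 -0.13] [-4.6 -1.3  8.1] 0.151
-345 30.86 [-0.02  0.51 -0.44  1.81  0.27  0.89 -0.32] [-5.  -1.3  7.9] 0.156
-352.4 31.13 [-0.04  0.51 -0.41  1.81  0.25  0.88 -0.43] [-3.5 -1.3  6.5] 0.153
```

View pics/c2.png

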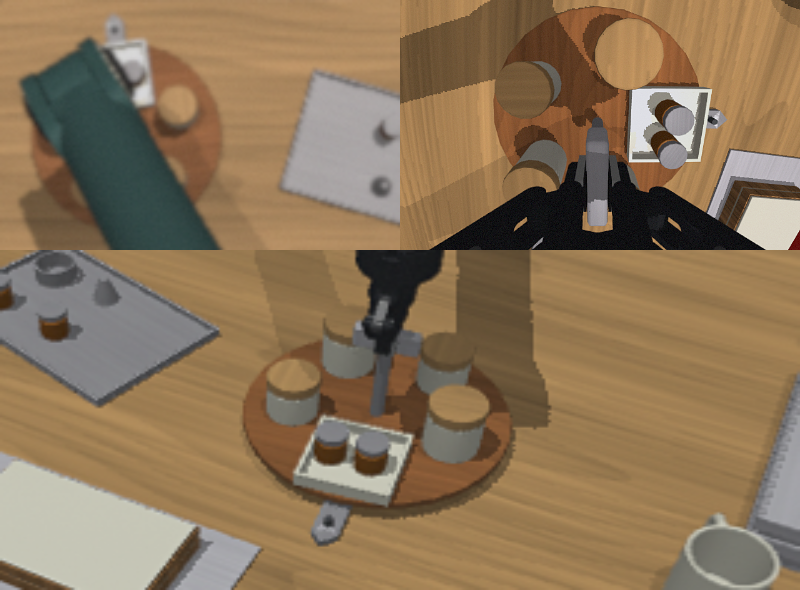

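The montage shows the dish at the pointer with both jars standing in it and the handle gripped. I'll measure the angle from the clouds.

Run:
```python
from h import *
ax=np.array([.5625,.1737])
def ring(X,im,name):
    Z=X[...,2]; R=np.hypot(X[...,0]-ax[0],X[...,1]-ax[1]); T=np.degrees(np.arctan2(X[...,1]-ax[1],X[...,0]-ax[0]))
    P=X[(R>.145)&(R<.19)&(Z>.007)&(Z<.02)&(abs(T-7)<25)]
    if len(P)>5:
        c=P.mean(0); r=cv2.minAreaRect((P[:,:2]*1000).astype(np.float32)); print(name,'pointer',len(P),c.round(4),np.degrees(np.arctan2(*(c[:2]-ax)[::-1])).round(2),np.round(r[0],1),np.round(r[1],1),round(r[2],1), 'Rmax',R[(R>.145)&(R<.2)&(Z>.007)&(Z<.02)&(abs(T-7)<25)].max())
    P=X[(R>.03)&(R<.142)&(Z>.04)&(Z<.057)&(abs(T-7)<50)&(im.min(-1)>90)]
    if len(P)>20:
        r=cv2.minAreaRect((P[:,:2]*1000).astype(np.float32)); v=np.array(r[0])/1000-ax; print(name,'dish',len(P),np.round(r[0],1),np.round(r[1],1),round(r[2],1),'R',np.hypot(*v).round(4),'ang',np.degrees(np.arctan2(v[1],v[0])).round(2))
    L=((Z>.074)&(Z<.089)&(R<.13)&(R>.04)&(abs(T-7)<40)).astype(np.uint8); n,l,s,_=cv2.connectedComponentsWithStats(L)
    for i in range(1,n):
        if s[i,4]>25: print('  lid',s[i,4],X[l==i].mean(0).round(4))
for n in('top1','top2','w2','w3','w4'):
    D=np.load(n+'.npz'); ring(D['X'],D['im'],n)
```

```text
top1 pointer 71 [0.7234 0.1957 0.0114] 7.79 [724.2 191.9] [ 46.5 153.9] 6.2 Rmax 0.1982841643798725
top2 pointer 64 [0.7232 0.1958 0.0116] 7.83 [725.9 198.2] [ 40.3 130.9] 9.4 Rmax 0.19123444364162778
top2 dish 92 [651.7 166.7] [95.1 56. ] 12.9 R 0.0895 ang -4.5
  lid 53 [0.6516 0.16   0.0823]
w2 pointer 357 [0.7238 0.1972 0.0113] 8.28 [725.7 195.5] [32.2 24.6] 10.1 Rmax 0.1807775613247226
  lid 208 [0.6303 0.1856 0.0821]
w3 pointer 118 [0.7323 0.1996 0.0107] 8.68 [730.7 200.6] [10.5 24.5] 47.7 Rmax 0.1816052943559933
  lid 53 [0.6284 0.1852 0.0827]
  lid 61 [0.6331 0.1447 0.0823]
w4 pointer 648 [0.7257 0.1954 0.0111] 7.57 [727.9 194.6] [29.4 26.9] 6.7 Rmax 0.18146947368057195
w4 dish 2620 [646.5 185.5] [93.  92.7] 8.1 R 0.0848 ang 8.02
  lid 1928 [0.6428 0.202  0.0813]
  lid 1665 [0.6462 0.163  0.0812]
```

Run:
```python
from h import *
robot.sleep(.6); o=robot.get_obs(); print(o['time_s'],o['width'],np.round(o['ft_force'],1),np.abs(o['joint_velocities']).max())
robot.sign_off()
```

```text
31.8833 0.15323515134400958 [-5.1 -2.1  7.5] 0.0036577299049728074
the job is handed in; nothing more can be done
```

The job is done and handed in at about 32 s of the 72 s allowed, with the gripper still holding the handle. Sign-off reports no verdict.

- **What I did:** I moved the two jars nearest the carousel from the tray into the square dish. I then gripped the handle and turned it about 204° clockwise in one grip until the dish faced the pointer.
- **Jars in the dish:** right after placing, the wrist camera put them at (0, −20) and (0, +20) mm in the dish frame. Both still stood in the dish after the turn, lid tops at about 81 mm.
- **Dish against pointer:** the last wrist picture gives the dish at 8.0° and the pointer at 7.6°. That is about 0.5° apart, against 8° allowed, with the dish centre 84.8 mm from the axis.
- **Grip:** the gripper was set to 40 N, with the jaws stopped on the bar. Wrist force was under 10 N throughout the turn and the arm was still at the end.

**Checks that disagreed:**
- In the last overhead picture the arm hid part of the dish and gave −4.5°, so I did not use it.
- Separate camera readings of the axis and pointer differ by about 2 mm and 1°, within tolerance.

I did not measure the other two jars again. The last scene picture shows at least one still upright, but the other is cut off at the crop edge; nothing touched either of them.

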